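# Hold the napkin holder's sprung arm open for refilling

## Task

The napkin holder has to be refilled before the guests come. Lift the strainer that was left lying in it, lay it right way up, gently, in the middle of the white plate and let go of it; then swing the holder's sprung press arm all the way up and back against its stop and keep holding it there: finish while holding it, so that I can put the napkins in. Do not knock over or shift the bottle, the jar or the two tumblers.

Things in the scene. Friction and masses are not known exactly. Their poses are not given: they have to be found in the camera images.
- holder: Napkin holder: wooden tray 190 x 190 mm on non-slip feet, does not shift. Origin: centre of its underside; x to its back (where the arm is hinged), z up. Floor 15 mm above the sideboard, front (-x) open; side and back walls 10 mm thick, tops 49 mm up, side walls from 50 mm in front of the origin to the back. Steel lugs with stop plates at the back, 50 to 70 mm either side of the middle, up to 92 mm high.
- press_arm (a joint): Sprung arm's angle (rad): 0 = down at rest, grows as its front end swings up and back, 1.68 = against its stop, upright. A U of 5 mm steel wire: legs 60 mm either side of the middle, 140 mm long, joined by a cross bar at the free end. Its spring and weight always pull it down: about 2.5 N at the bar to start it, 3 N to hold it at the stop; it snaps down when let go.
- bar_mid (a point): Middle of the arm's cross bar, on its axis, turning with the arm. The bar carries a free-turning steel roller, 16 mm in diameter, 98 mm long, along the holder's y. At rest it is 67 mm in front of the holder's origin, 41 mm above the sideboard (26 mm above the tray floor); at the stop it is right above the hinge, 200 mm above the sideboard.
- hinge_mid (a point): Middle of the arm's pivot pin (turning axis, along the holder's y): 72 mm behind the holder's origin, 60 mm above the sideboard; axes as the holder's. The bar's axis moves on a circle of radius 140 mm about it: at joint value q it stands at the angle q - 0.136 rad above the level line from the hinge to the front (-x).
- strainer_handle (a point): Grip point on the axis of the stainless strainer's level tube handle, 10 mm thick; x points along the handle to the bowl, z up. Bowl centre 110 mm ahead; handle from 60 mm ahead to 45 mm behind; axis 40.5 mm above the bowl's flat underside. About 120 g. At first the bowl stands in the tray between the arm's legs, the handle just over the cross bar, sticking out in front, 55 mm above the sideboard.
- strainer_bowl (a point): Centre of the strainer's wire-mesh bowl (72 mm wide at the rim, 40 mm deep, flat underside), 20 mm above its underside; x away from the handle, z up to the open side.
- plate: White side plate, 170 mm across and 20 mm high, loose; origin at the centre of its underside. Its flat middle is about 100 mm across and 5 mm above the sideboard.
- rum_bottle: Empty short rum bottle, 80 mm in diameter, 172 mm high; origin at the centre of its underside. Leave alone.
- jar: Small ceramic jar with screw lid, 80 mm in diameter, 84 mm high; origin at the centre of its underside. Leave alone.
- tumbler1: Blue glass tumbler, 78 mm across the rim, 92 mm high; origin at the centre of its underside. Leave alone.
- tumbler2: The other blue glass tumbler, the same. Leave alone.
Things that resemble listed ones, but are neither listed nor needed, are in the scene too. There is more than one size of the plate; the one meant has the size given above. What is shaped like the part that bears strainer_handle but green is not meant.

How it is judged:
By the outcome, as a careful person would: the job done as asked, in the order asked, and still so for the second after the job is handed in, while the arm keeps its last pose, push and grip.
It also fails if it takes over 58 s, if anything falls off the work surface, if the arm or the gripper's body presses on something with over 40 N, if the wrist force passes 120 N, or if a joint passes its speed limit or range.

## Robot

A 6-joint arm with a two-finger parallel gripper is mounted at the origin on the work surface. World frame = base frame: x ahead of the robot, y to its left, z up, the work surface at z = 0. Lengths are in m, angles in rad, forces in N, time in s.
With the tool pointing down it reaches from about 0.275 to 0.85 m from the base axis. Payload 19 kg.
Tool frame: the origin (TCP) lies on the mounting face of the last link; the fingertips stand 173 mm ahead of it and the grasp point (between the pads) lies 155 mm ahead of it; x points along the fingers, z is the direction in which the jaws open and shut, and the axes are right-handed (so a half turn about x gives the same grasp; the last joint's range is limited). The gripper opens to 85 mm and grips with 20 to 120 N. Pads are 22 mm wide; open, the fingers measure 114 mm over their backs; the gripper's body (76 mm by 85 mm) begins 54 mm behind the grasp point. The pads swing forward as they close: fully open they stand 13 mm farther back than shut.
Start: joints at [-1.388, 0.15, 1.437, -0, 1.554, -0.134], TCP at [0.179, -0.546, 0.405] pointing down, gripper open.
Joint ranges: [-2.8, 2.8], [-0.68, 2.1], [0.12, 2.68], [-1.39, 4.53], [0.16, 2.79], [-2.81, 2.81]. Speed limits (rad/s): [1.89, 1.89, 2.22, 3.01, 3.01, 3.01].

## Interface

Orientations are given as a unit quaternion [w, x, y, z].
In Python, from workcell import env, jaws, readout, optics, spotter gives the robot as it stands. Calls block until the motion is done:
- env.move_pose(position, orientation): joint-space move of the TCP to a pose.
- env.move_straight(position, rotation=None, max_speed=0.15, force_limit=None): straight line of the TCP; rotation=None keeps the orientation; max_speed is the mean speed in m/s. With force_limit (N) it stops when the force on the tool has changed by that much, and returns True; else False.
- env.move_j(angles): joint-space move.
- jaws.move_gripper(opening): finger opening in m; the grip force is fixed at half the most; returns when the fingers have stopped.
- env.pause(seconds).
- env.inverse_kinematics(position, orientation): joint angles nearest the present ones, or None.
- readout.state(): the state.
- optics.grab_frame(name): name is "side" or "top" or "wrist"; returns the picture (480x640x3 uint8, red, green, blue); there is no depth.
- optics.calibration(name): a dict with "fovy" (degrees; the focal length in pixels is half the picture's height over the tangent of half this angle, whatever the lens; pixels are square), "cx", "cy" (the principal point, pixels), "R" (3x3) and "t" (3): a world point X has camera coordinates R X + t; the wrist camera has in their place "tool_from_camera" (4x4, takes a point from camera to tool coordinates, whose origin is the TCP and whose axes are the tool frame's). Camera axes: x right, y down, z forward; pixel columns grow to the right and rows downward; lengths in m; the calibration is good to about 2 mm. A picture is of the moment at which its call begins: read the wrist's pose just before it. calibration takes no time and is no camera call.
A pose or a line that the arm cannot do raises env.MotionError and nothing moves.
- env.hand_in(): hands the job in, once; it reports no verdict.
Trained networks look in the newest picture that a camera, given by its name, has taken for a name from the list of things; names that differ only in an ending like _2 or _b are one class to them, and where a whole thing is asked for, a point or a joint stands for the part that bears it (a point fixed in the world has none). Each returns a list of dicts, best first, with "confidence" (0 to 1); they miss things now and then, are a little off and sometimes report something else, mostly with a low value. They report only what shows in the picture. A call takes as long as a camera call. They do not tell look-alikes from the thing itself.
- spotter.find_in(thing, camera): "bbox" ([left, top, right, bottom] in pixels, round what is visible of it).
- spotter.masks_of(thing, camera): "region" (480x640 bool, what is visible of it) and "bbox" ([left, top, right, bottom] in pixels, round what is visible of it).
The state is a dict: "t": time; "q": joint angles; "dq": joint speeds; "joint_torque": joint torques, N m; "tcp_pos": TCP position; "orientation": TCP orientation; "ft_force": force on the tool from outside, world axes, zero at the start; "moment": the same for the moment, N m; "width": finger opening in m.
Only numpy, scipy, OpenCV 4.12 (cv2) and the standard library are available. Lean on these libraries where they do the work, as an engineer would, in place of code of your own. Each camera call takes 0.05 s, during which the arm holds its last target.

## Working session

There is one attempt and no reset: what is moved stays moved. The work goes in short steps, each a Python script; the robot and the scene stay as the last script left them, time stands still between calls to the robot, and variables do not carry over. Pictures are saved under pics/ and viewed, and the job is handed in when it is done.

```bash
ls; mkdir -p pics
python3 - <<'E'
from workcell import env,jaws,readout,optics,spotter
import cv2
for n in ("side","top","wrist"):
    f=optics.grab_frame(n); cv2.imwrite(f"pics/a_{n}.png",f[:,:,::-1])
    c=optics.calibration(n); print(n,c)
print(readout.state())
E
```

```text
pics
side {'fovy': 49.59742000885833, 'cx': 316.33948404747485, 'cy': 242.0894904267632, 'R': array([[-0.91879277, -0.39418418, -0.02094486],
       [-0.17332315,  0.45052812, -0.87577594],
       [ 0.35465327, -0.80102637, -0.48226322]]), 't': array([0.45427968, 0.16039434, 1.20887729])}
top {'fovy': 44.84759257748531, 'cx': 319.6160162268465, 'cy': 240.17200586170705, 'R': array([[ 0.00730363, -0.99990905,  0.01133771],
       [-0.99470124, -0.00842738, -0.1024618 ],
       [ 0.10254803, -0.01052929, -0.99467233]]), 't': array([-0.01136322,  0.52082676,  1.65665832])}
wrist {'fovy': 67.30072830261994, 'cx': 317.4143735888277, 'cy': 243.3378307643756, 'tool_from_camera': array([[ 9.19844936e-04, -3.20910956e-01,  9.47108923e-01,
         3.08151965e-02],
       [ 9.30130608e-05, -9.47109292e-01, -3.20911171e-01,
         8.37148563e-02],
       [ 9.99999573e-01,  3.83282016e-04, -8.41344776e-04,
        -1.31863176e-03],
       [ 0.00000000e+00,  0.00000000e+00,  0.00000000e+00,
         1.00000000e+00]])}
{'t': 0.15, 'q': array([-1.38801901e+00,  1.50845367e-01,  1.43782908e+00, -5.83018537e-06,
        1.55381962e+00, -1.34014558e-01]), 'dq': array([-0.00144045, -0.00105864, -0.00049048,  0.00135891, -0.00023039,
        0.00057367]), 'joint_torque': array([ 4.93002328e-03, -7.13376188e+01, -5.71045804e+01,  1.88987210e-04,
        7.26976563e-03, -4.05629714e-05]), 'tcp_pos': array([ 0.17909095, -0.5463684 ,  0.40425604]), 'orientation': array([ 0.57237576,  0.4150918 ,  0.57284016, -0.4146552 ]), 'ft_force': array([-0.30218157, -0.18625617, -0.41244534]), 'moment': array([-0.0033555 , -0.03991493,  0.02571878]), 'width': 0.08527812430047325}
```

View pics/a_side.png

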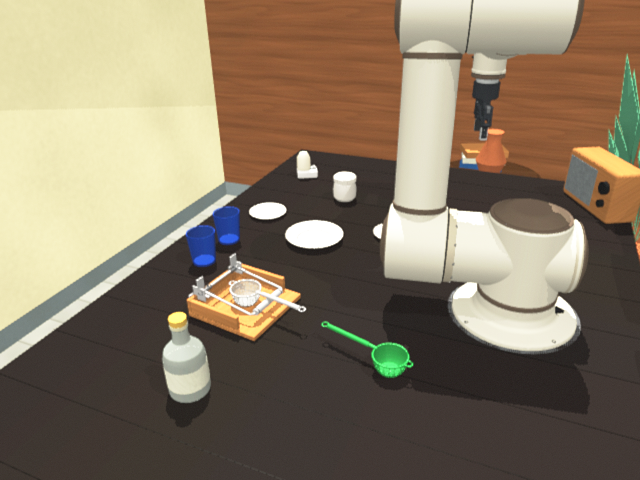

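View pics/a_top.png

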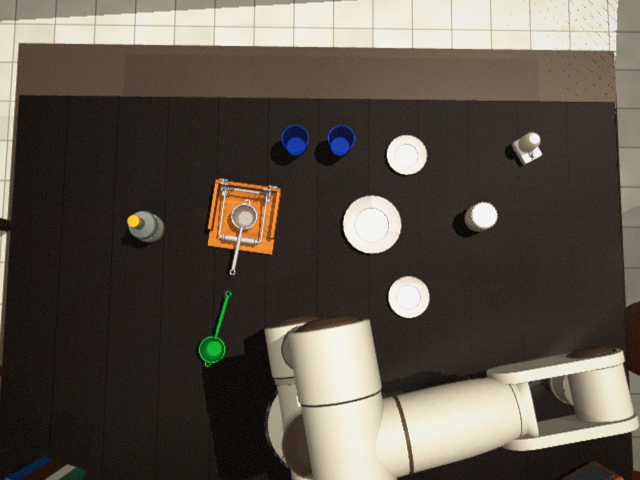

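View pics/a_wrist.png

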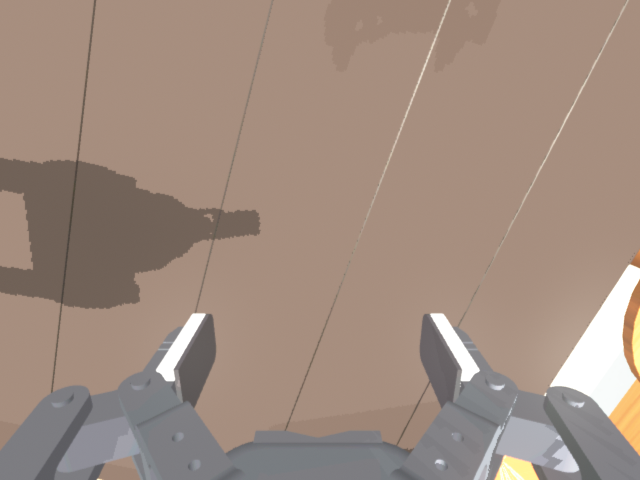

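The top view shows the steel strainer, with its bowl at (243,217) and handle end at (233,272), lying in the holder (245,217). The green look-alike is at (212,350). There are three white plates: a large one at (372,224) and small ones at (406,155) and (409,297). The bottle is at (147,228), the jar at (481,217), and the tumblers at (295,140) and (341,140). There is also a white object at (527,148) that isn't listed.

```bash
cat > h.py <<'E'
from workcell import env,jaws,readout,optics,spotter
import numpy as np, cv2
from scipy.spatial.transform import Rotation as Ro
def K(n):
    c=optics.calibration(n); f=240/np.tan(np.radians(c['fovy'])/2); return c,f
def Rq(q): return Ro.from_quat([q[1],q[2],q[3],q[0]]).as_matrix()
def qR(R):
    x=Ro.from_matrix(R).as_quat(); return np.array([x[3],x[0],x[1],x[2]])
def ext(n,st=None):
    c,f=K(n)
    if n!='wrist': return c['R'],np.array(c['t']),f,c
    T=np.eye(4);T[:3,:3]=Rq(st['orientation']);T[:3,3]=st['tcp_pos']
    W=np.linalg.inv(T@c['tool_from_camera']); return W[:3,:3],W[:3,3],f,c
def ray(n,uv,st=None):
    R,t,f,c=ext(n,st); d=R.T@np.array([(uv[0]-c['cx'])/f,(uv[1]-c['cy'])/f,1]); return -R.T@t,d
def onz(n,uv,z,st=None):
    o,d=ray(n,uv,st); return o+d*(z-o[2])/d[2]
def proj(n,X,st=None):
    R,t,f,c=ext(n,st); p=(R@np.atleast_2d(X).T).T+t
    return np.c_[f*p[:,0]/p[:,2]+c['cx'],f*p[:,1]/p[:,2]+c['cy']]
def shot(n,name):
    st=readout.state(); f=optics.grab_frame(n); cv2.imwrite(f"pics/{name}.png",f[:,:,::-1]); return f,st
E
python3 - <<'E'
from h import *
for n in("top","side"):
    optics.grab_frame(n)
    for k in ["holder","press_arm","strainer_handle","plate","rum_bottle","jar","tumbler1"]:
        for r in spotter.find_in(k,n):
            b=r['bbox']; print(n,k,round(r['confidence'],2),np.round(b), np.round(onz(n,((b[0]+b[2])/2,(b[1]+b[3])/2),0.02),3))
# holder corners from top
optics.grab_frame("top")
f,_=shot("top","b_top")
cv2.imwrite("pics/b_crop.png",cv2.resize(f[165:285,185:305,::-1],(600,600),interpolation=cv2.INTER_CUBIC))
f,_=shot("side","b_side")
cv2.imwrite("pics/b_crops.png",cv2.resize(f[245:345,170:320,::-1],(750,500),interpolation=cv2.INTER_CUBIC))
E
```

```text
top holder 0.63 [210. 178. 280. 256.] [0.588 0.211 0.02 ]
top press_arm 0.58 [218. 187. 268. 243.] [0.594 0.216 0.02 ]
top strainer_handle 0.89 [230. 206. 257. 274.] [0.521 0.214 0.02 ]
top strainer_handle 0.66 [196. 293. 231. 365.] [0.264 0.294 0.02 ]
top plate 0.87 [387. 135. 426. 175.] [ 0.776 -0.263  0.02 ]
top plate 0.75 [342. 193. 401. 253.] [ 0.573 -0.159  0.02 ]
top plate 0.61 [388. 275. 427. 317.] [ 0.363 -0.263  0.02 ]
top rum_bottle 0.97 [128. 214. 163. 244.] [0.55  0.498 0.02 ]
top jar 0.59 [468. 202. 498. 233.] [ 0.592 -0.485  0.02 ]
top tumbler1 0.85 [281. 124. 310. 158.] [0.816 0.066 0.02 ]
top tumbler1 0.85 [328. 126. 356. 157.] [ 0.817 -0.071  0.02 ]
top tumbler1 0.72 [340. 192. 402. 255.] [ 0.573 -0.156  0.02 ]
top tumbler1 0.23 [132. 212. 162. 242.] [0.556 0.494 0.02 ]
side holder 0.64 [184. 258. 302. 344.] [0.589 0.219 0.02 ]
side holder 0.5 [228. 282. 298. 312.] [0.553 0.188 0.02 ]
side press_arm 0.66 [162. 313. 210. 406.] [0.593 0.441 0.02 ]
side press_arm 0.6 [209. 287. 282. 318.] [0.58  0.224 0.02 ]
side strainer_handle 0.83 [324. 322. 410. 380.] [0.261 0.279 0.02 ]
side strainer_handle 0.8 [231. 281. 304. 311.] [0.544 0.181 0.02 ]
side plate 0.96 [285. 221. 343. 251.] [ 0.562 -0.14   0.02 ]
side plate 0.92 [252. 206. 289. 219.] [ 0.755 -0.236  0.02 ]
side plate 0.59 [334. 172. 356. 200.] [ 0.608 -0.524  0.02 ]
side rum_bottle 0.65 [160. 311. 207. 404.] [0.601 0.438 0.02 ]
side jar 0.78 [334. 172. 354. 201.] [ 0.609 -0.517  0.02 ]
side tumbler1 0.71 [211. 206. 241. 244.] [ 0.84  -0.109  0.02 ]
side tumbler1 0.66 [228. 278. 301. 314.] [0.55  0.183 0.02 ]
side tumbler1 0.61 [188. 224. 215. 267.] [0.838 0.026 0.02 ]
```

View pics/b_crop.png

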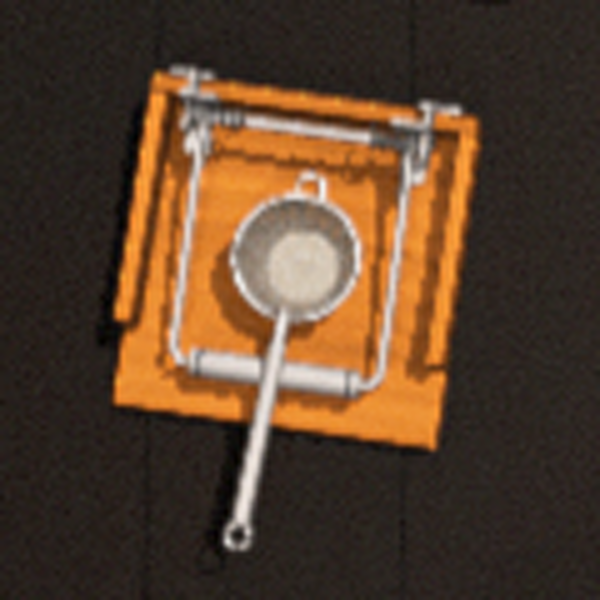

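View pics/b_crops.png

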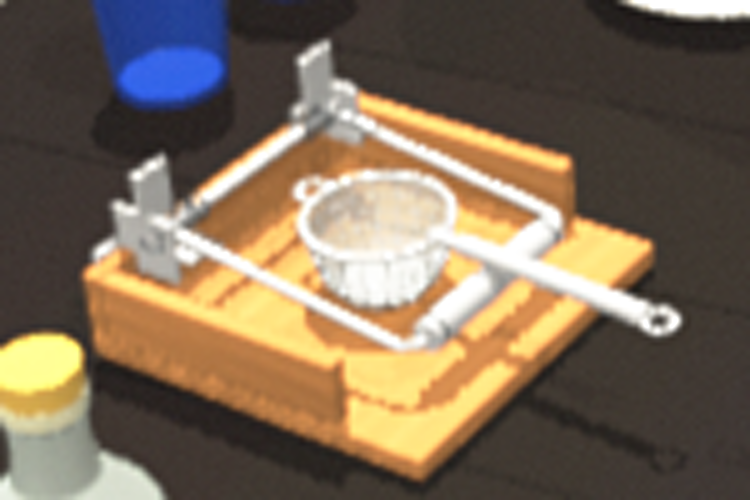

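```bash
cat > fit.py <<'E'
from h import *
from scipy.optimize import least_squares
def cr(o,pts): return [(o[0]+(x+.5)/5-.5,o[1]+(y+.5)/5-.5) for x,y in pts]
H=[("top",l,p) for l,p in zip([(-95,95,15),(-95,-95,15),(95,95,49),(95,-95,49),(-67,49,49),(-67,-49,49)],cr((185,165),[(115,404),(434,449),(155,72),(478,122),(192,363),(356,382)]))]
H+=[("side",l,p) for l,p in zip([(-95,-95,15),(-95,95,15),(95,95,49)],cr((170,245),[(653,245),(425,466),(87,272)]))]
S=[("top",l,p) for l,p in zip([(0,0,55),(-110-46,0,55)],cr((185,165),[(296,258),(237,535)]))]
S+=[("side",l,p) for l,p in zip([(0,0,55),(-110-46,0,55)],cr((170,245),[(377,205),(658,318)]))]
def fit(P,x0):
    def res(x,P=P):
        c,s=np.cos(x[2]),np.sin(x[2]); r=[]
        for n,l,p in P:
            X=np.array([x[0]+(c*l[0]-s*l[1])/1e3,x[1]+(s*l[0]+c*l[1])/1e3,l[2]/1e3]); r+=list(proj(n,X)[0]-p)
        return np.array(r)
    s=least_squares(res,x0,loss='soft_l1'); return s.x,res(s.x).reshape(-1,2).round(1)
if __name__=="__main__":
    for n,P in(("holder",H),("strainer bowl",S)):
        x,r=fit(P,[.59,.21,-.1]); print(n,x.round(4)); print(r.tolist())
E
python3 fit.py
python3 - <<'E'
from h import *
for n in("top","side"):
    optics.grab_frame(n)
    for r in spotter.masks_of("plate",n)[:4]:
        c=max(cv2.findContours(r['region'].astype('uint8'),0,1)[0],key=cv2.contourArea)
        (e,ax,a)=cv2.fitEllipse(c); P=onz(n,e,.02 if n=="side" else .018); print(n,round(r['confidence'],2),P.round(4),np.round(ax,1))
        pts=np.array([onz(n,p[0],.02) for p in c])[:,:2]
        print('  circ',[np.round(v,4) for v in cv2.minEnclosingCircle(pts.astype('f4'))])
E
```

```text
holder [ 0.5853  0.2134 -0.131 ]
[[-0.7, 0.2], [0.2, 0.2], [-0.4, 0.5], [0.3, -0.4], [-0.8, -0.2], [0.5, 0.8], [0.7, -0.8], [-0.6, -1.3], [-0.6, -0.1]]
strainer bowl [ 0.5828  0.2104 -0.1799]
[[-0.2, 0.7], [0.6, -1.0], [1.0, 1.6], [-0.9, -0.2]]
top 0.87 [ 0.5687 -0.158   0.018 ] [56.8 57.8]
  circ [array([ 0.5699, -0.1574]), np.float64(0.0867)]
top 0.7 [ 0.3585 -0.264   0.018 ] [39.2 40.2]
  circ [array([ 0.3586, -0.2632]), np.float64(0.0594)]
top 0.64 [ 0.7767 -0.2612  0.018 ] [38.1 40.1]
  circ [array([ 0.7778, -0.2616]), np.float64(0.0613)]
side 0.68 [ 0.5652 -0.1499  0.02  ] [26.9 54.7]
  circ [array([ 0.5679, -0.1527]), np.float64(0.0866)]
side 0.67 [ 0.7684 -0.2426  0.02  ] [15.5 35.1]
  circ [array([ 0.7689, -0.2439]), np.float64(0.0613)]
side 0.45 [0.5562 0.1972 0.02  ] [24.7 74. ]
  circ [array([0.552 , 0.1804]), np.float64(0.102)]
```

Chosen items: the steel strainer at (243,217), not the green one at (212,350), and the 170 mm plate at (372,224), which measures r≈86 mm against ≈60 mm for the two small ones. Next I move above the handle and look with the wrist camera.

```bash
cat >> h.py <<'E'
def down(jaw,s=1):
    """tool x down; jaw axis at world angle jaw"""
    x=np.array([0,0,-1.]);z=s*np.array([np.cos(jaw),np.sin(jaw),0]);y=np.cross(z,x)
    return qR(np.c_[x,y,z])
E
python3 - <<'E'
from h import *
yaw=-.18; g=np.array([.583,.2104])-.11*np.array([np.cos(yaw),np.sin(yaw)])
for s in(1,-1):
    q=down(yaw+np.pi/2,s)
    for p in ([*g,.40],[*g,.21],[.46,-.156,.21]): 
        print(s,env.inverse_kinematics(p,q))
for s in(1,-1): print('bar',s,env.inverse_kinematics([.52,.22,.2],down(-.131,s)),env.inverse_kinematics([.66,.205,.355],down(-.131,s)))
E
```

```text
1 [ 3.05194260e-01  5.30800002e-02  1.55370602e+00 -4.44089210e-16
  1.53480663e+00 -1.08560207e+00]
1 [ 3.05194260e-01  2.01623981e-01  1.79246874e+00 -4.44089210e-16
  1.14749993e+00 -1.08560207e+00]
1 [-4.85736883e-01  1.20292176e-01  1.88847474e+00 -4.44089210e-16
  1.13282574e+00 -1.87653321e+00]
-1 [ 3.05194260e-01  5.30800002e-02  1.55370602e+00 -4.44089210e-16
  1.53480663e+00  2.05599059e+00]
-1 [ 3.05194260e-01  2.01623981e-01  1.79246874e+00 -4.44089210e-16
  1.14749993e+00  2.05599059e+00]
-1 [-4.85736883e-01  1.20292176e-01  1.88847474e+00 -4.44089210e-16
  1.13282574e+00  1.26505944e+00]
bar 1 [ 2.63797922e-01  2.83170511e-01  1.71244843e+00 -4.44089210e-16
  1.14597371e+00  3.94797922e-01] [ 1.89801986e-01  4.11827978e-01  1.20649678e+00 -4.44089210e-16
  1.52326790e+00  3.20801986e-01]
bar -1 [ 2.63797922e-01  2.83170511e-01  1.71244843e+00 -4.44089210e-16
  1.14597371e+00 -2.74679473e+00] None
```

Run:
```python
from h import *
yaw=-.18; g=np.array([.583,.2104])-.11*np.array([np.cos(yaw),np.sin(yaw)])
env.move_pose([*g,.36],down(yaw+np.pi/2))
jaws.move_gripper(.05)
f,st=shot("wrist","c_w"); print(st['t'],st['tcp_pos'],st['width'])
def S(l,y=yaw,b=(.583,.2104)):
    c,s=np.cos(y),np.sin(y); return np.array([b[0]+c*l[0]-s*l[1],b[1]+s*l[0]+c*l[1],l[2]])
for l in ([0,0,.055],[-.11,0,.055],[-.156,0,.055],[-.05,0,.055]): print(l,proj('wrist',S(l),st).round())
for r in spotter.find_in("strainer_handle","wrist"): print(r)
```

```text
4.6667 [0.47479837 0.23005182 0.36000713] 0.050020480180383305
[0, 0, 0.055] [[315. 349.]]
[-0.11, 0, 0.055] [[315. 231.]]
[-0.156, 0, 0.055] [[315. 172.]]
[-0.05, 0, 0.055] [[315. 299.]]
{'bbox': [308.6, 0.0, 334.1, 92.5], 'confidence': 0.77}
{'bbox': [277.1, 155.3, 357.7, 396.9], 'confidence': 0.63}
```

View pics/c_w.png

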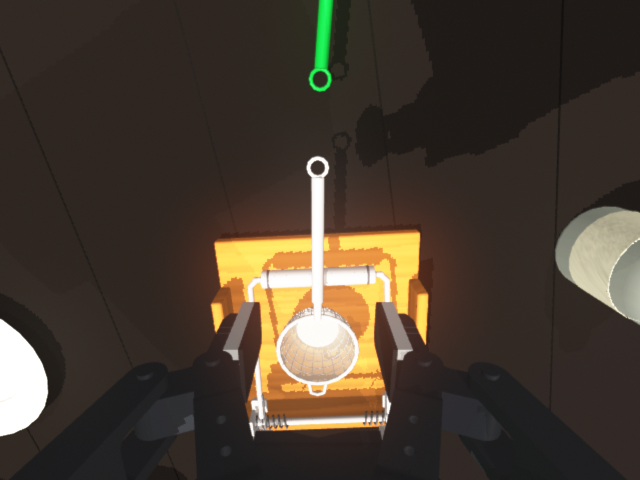

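The wrist picture shows the steel strainer's handle end at (318,167) and rim centre at (317,349). Both are within about 5 px of prediction, and the green one is separate at (320,79). Next I descend and grasp.

Run:
```python
from h import *
yaw=-.18; g=np.array([.583,.2104])-.11*np.array([np.cos(yaw),np.sin(yaw)])
print(env.move_straight([*g,.211],max_speed=.12,force_limit=8))
jaws.move_gripper(0)
st=readout.state(); print(st['t'],st['tcp_pos'],st['width'],st['ft_force'])
f,st=shot("wrist","d_w")
if st['width']>.005:
    env.move_straight([*g,.26],max_speed=.08)
    st=readout.state(); print(st['t'],st['tcp_pos'],st['width'],st['ft_force'])
    f,st=shot("side","d_s"); cv2.imwrite("pics/d_sc.png",f[200:360,150:350,::-1].repeat(3,0).repeat(3,1))
```

```text
False
6.6167 [0.47479733 0.23009454 0.21109615] 0.008386528917279633 [-0.42135885  0.12305475  0.02198433]
7.4333 [0.47464251 0.23006322 0.25970391] 0.008019265064175257 [-0.85717659 -0.26957685 -1.26740757]
```

View pics/d_sc.png

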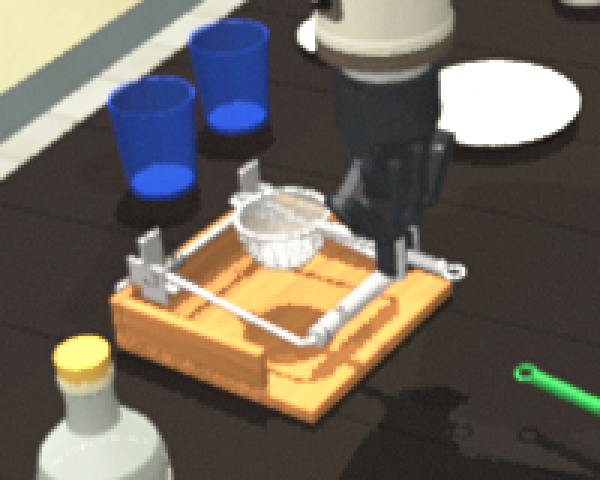

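The strainer is lifted level and clear of the bar, with the bowl at about (283,235) in the crop. Next I carry it over the plate.

Run:
```python
from h import *
p=readout.state()['tcp_pos']
env.move_straight([p[0],p[1],.32],max_speed=.15)
yaw=-.18
g=np.array([.568,-.156])-.11*np.array([np.cos(yaw),np.sin(yaw)])
env.move_straight([*g,.32],max_speed=.2)
st=readout.state(); print(st['t'],st['tcp_pos'],st['width'],st['ft_force'])
f,st=shot("wrist","e_w")
for r in spotter.masks_of("plate","wrist")[:3]: print(r['confidence'],r['bbox'])
f,_=shot("top","e_t"); cv2.imwrite("pics/e_tc.png",cv2.resize(f[160:320,280:480,::-1],None,fx=4,fy=3.75))
f,_=shot("side","e_s"); cv2.imwrite("pics/e_sc.png",cv2.resize(f[150:270,250:410,::-1],None,fx=5,fy=5))
c=np.array([.568,-.156])
a=np.linspace(0,2*np.pi,8,endpoint=False)
print(proj('wrist',np.c_[c[0]+.085*np.cos(a),c[1]+.085*np.sin(a),a*0+.02],st).round().tolist())
```

```text
10.0167 [ 0.45980514 -0.13573086  0.31999778] 0.007993148443961774 [-0.70753421  0.09006297 -1.78744913]
0.95 [33.8, 40.7, 200.4, 212.7]
0.64 [217.1, 269.8, 409.0, 428.1]
[[331.0, 427.0], [390.0, 397.0], [411.0, 337.0], [374.0, 280.0], [295.0, 264.0], [231.0, 303.0], [221.0, 367.0], [263.0, 415.0]]
```

View pics/e_w.png

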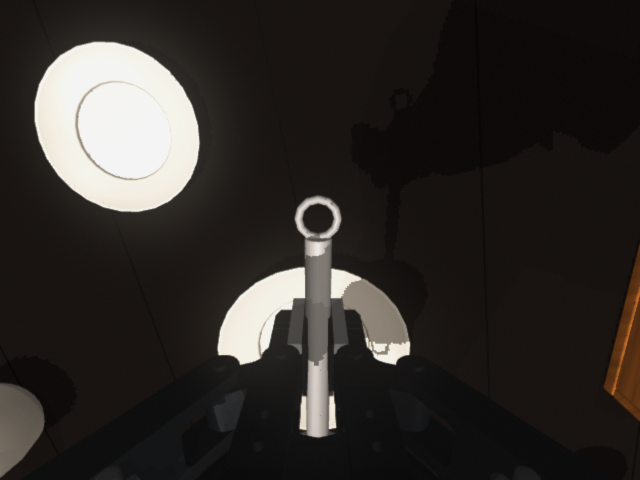

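View pics/e_tc.png

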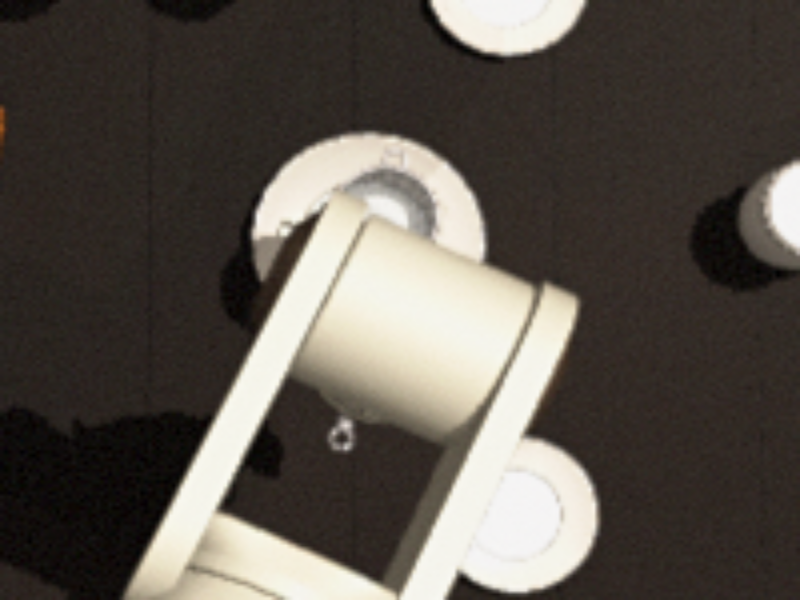

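View pics/e_sc.png

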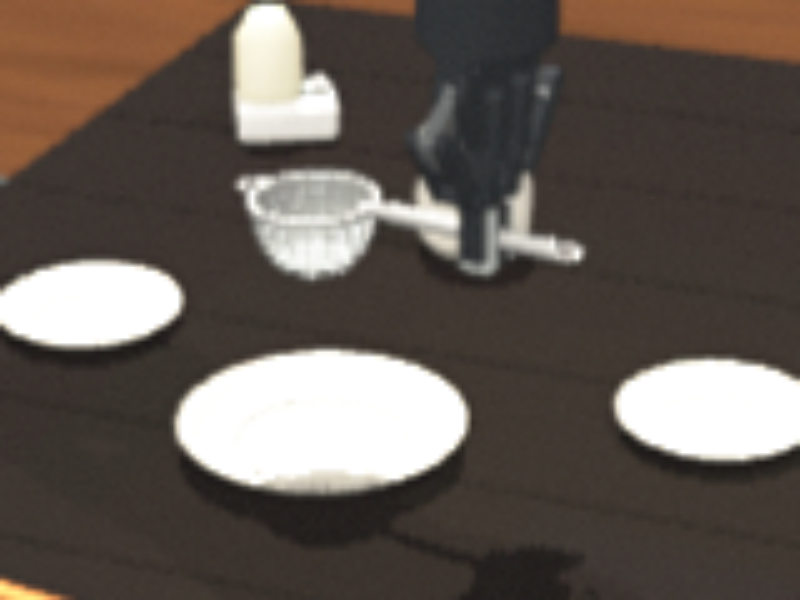

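The wrist view shows the plate rim spanning x 217 to 410 with its top at row 268, within 2 to 4 px of prediction. The side view shows the bowl level. Next I lower it slowly with a force stop.

Run:
```python
from h import *
st=readout.state();p=st['tcp_pos'];yaw=-.18
d=np.array([np.cos(yaw),np.sin(yaw)]);z=p[2]-.155
print(proj('side',np.array([[*(p[:2]+.11*d),z],[*(p[:2]-.047*d),z]])), 'obs',[250+315/5,150+197/5],[250+570/5,150+250/5])
x=[.569,-.156]-.11*d
env.move_straight([*x,.211],max_speed=.12)
print(env.move_straight([*x,.197],max_speed=.015,force_limit=1.5))
st=readout.state(); print(st['t'],st['tcp_pos'],st['width'],st['ft_force'])
f,_=shot("side","f_s"); cv2.imwrite("pics/f_sc.png",cv2.resize(f[150:270,250:410,::-1],None,fx=5,fy=5))
```

```text
[[312.85442976 187.58203795]
 [361.97593133 199.388946  ]] obs [313.0, 189.4] [364.0, 200.0]
True
11.9417 [ 0.46059697 -0.13624038  0.2005456 ] 0.007715489872001457 [ 0.38750266 -0.29097275  0.98669572]
```

View pics/f_sc.png

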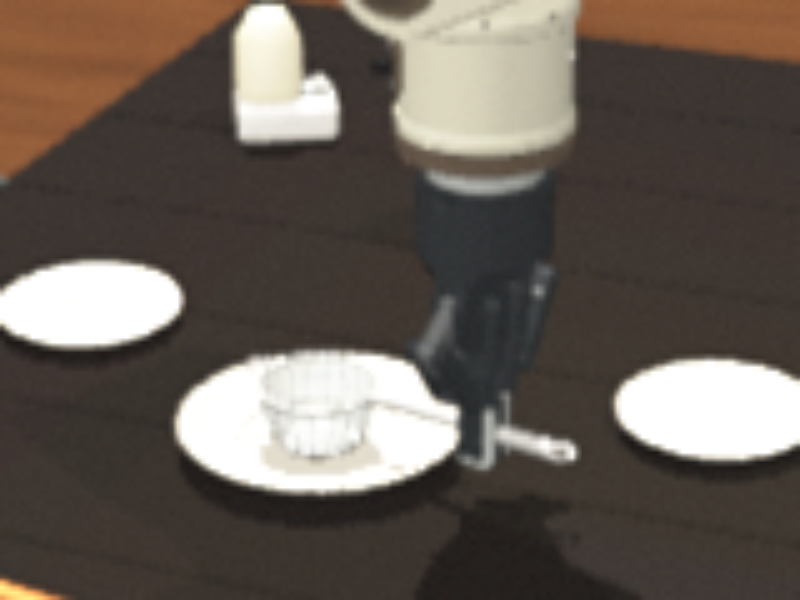

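The bowl is standing in the plate's middle, and contact came at the expected height. Next I release, rise and look.

Run:
```python
from h import *
jaws.move_gripper(.05)
p=readout.state()['tcp_pos']
env.move_straight([p[0],p[1],.34],max_speed=.12)
st=readout.state(); print(st['t'],st['tcp_pos'],st['width'],st['ft_force'])
q=down(-.131)
hx=np.array([np.cos(-.131),np.sin(-.131)]); b=np.array([.5853,.2134])-.067*hx
env.move_pose([*(b-.0*hx),.30],q)
st=readout.state(); print(st['t'],st['tcp_pos'],b)
f,_=shot("top","g_t"); cv2.imwrite("pics/g_tc.png",cv2.resize(f[160:320,280:480,::-1],None,fx=4,fy=3.75))
f,st=shot("wrist","g_w")
H=lambda l:np.array([.5853+hx[0]*l[0]-hx[1]*l[1],.2134+hx[1]*l[0]+hx[0]*l[1],l[2]])
for l in([-.067,.049,.041],[-.067,-.049,.041]): print(proj('wrist',H(l),st).round())
f,_=shot("side","g_s"); cv2.imwrite("pics/g_sc.png",cv2.resize(f[190:350,150:350,::-1],None,fx=4,fy=3.75))
```

```text
13.775 [ 0.46040776 -0.13617406  0.33928813] 0.05009424947553718 [-0.76629714 -0.08782509 -0.42444923]
15.7833 [0.51899505 0.2217864  0.29999522] [0.51887407 0.22215192]
[[317. 180.]]
[[317. 317.]]
```

View pics/g_tc.png

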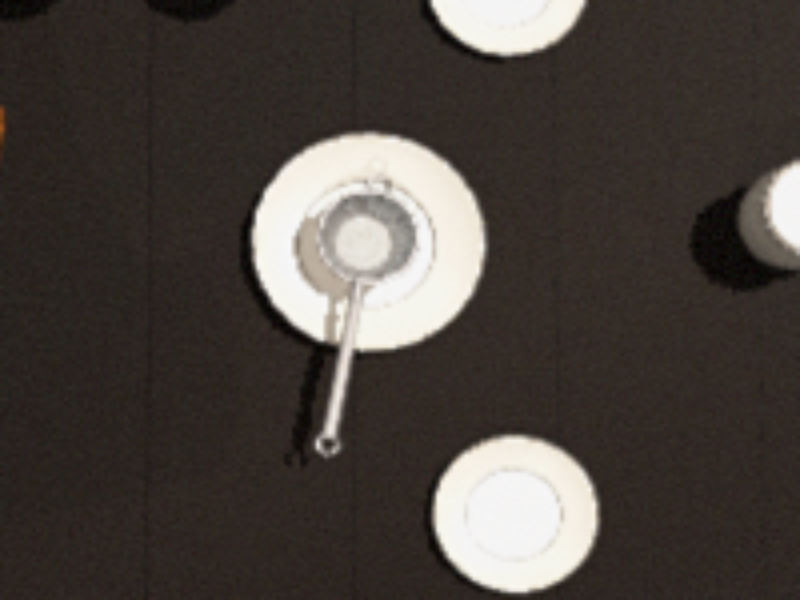

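View pics/g_w.png

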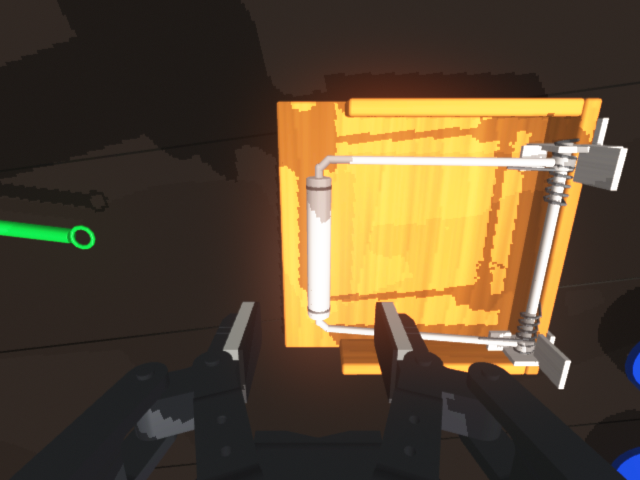

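View pics/g_sc.png

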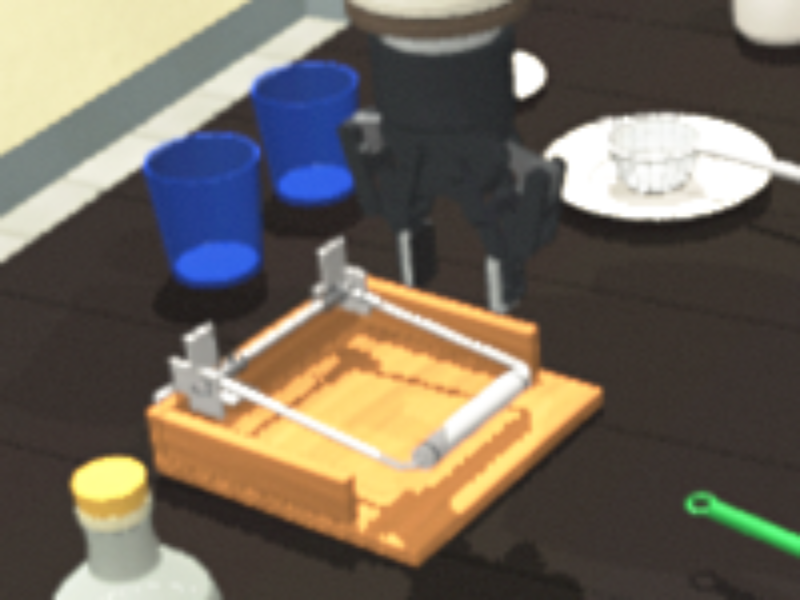

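The top view shows the strainer upright with its rim centre at (367,237), against the plate centre at about (370,242), so it is about 3 mm off. The wrist view shows the roller ends at (319,181) and (318,316), within 2 px of prediction. Next I grip the roller in its middle, pads front and back.

```bash
cat >> h.py <<'E'
hx=np.array([np.cos(-.131),np.sin(-.131)]); HO=np.array([.5853,.2134])
def bar(q):
    a=q-.136; l=.072-.14*np.cos(a); return np.array([*(HO+l*hx),.060+.14*np.sin(a)])
E
python3 - <<'E'
from h import *
print(bar(0),bar(1.68))
b=bar(0)
print(env.move_straight([b[0],b[1],.199],max_speed=.1,force_limit=8))
s0=readout.state(); print(s0['t'],s0['tcp_pos'],s0['ft_force'])
jaws.move_gripper(0)
st=readout.state(); print(st['t'],st['tcp_pos'],st['width'],st['ft_force'])
shot("wrist","i_w")
off=s0['tcp_pos']-b
np.save("off.npy",off)
E
```

```text
[0.51916429 0.22211368 0.04101864] [0.65296419 0.20448494 0.19994974]
False
17.0917 [0.51935311 0.22218332 0.19964158] [ 1.37192454  0.08132759 -0.29848515]
17.5083 [0.51947076 0.2221175  0.19941762] 0.013772145284550934 [ 4.01684436 -0.20589697  1.78165625]
```

View pics/i_w.png

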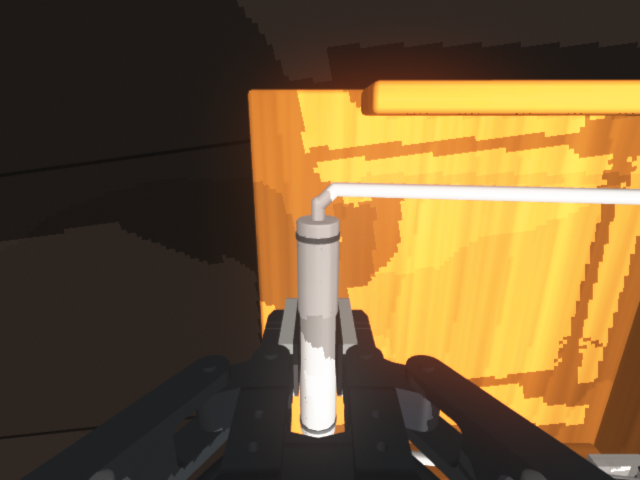

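The roller (x about 318, rows 220 to 430) sits between the pads and the forces are small. Next I swing it along the arc in steps, watching force and width.

Run:
```python
from h import *
off=np.load("off.npy")
st=readout.state()
for q in (.1,.25,.45):
    hit=env.move_straight(bar(q)+off,max_speed=.06,force_limit=20)
    st=readout.state(); print(q,hit,round(st['t'],2),(st['tcp_pos']-off-bar(q)).round(4),st['width'].round(4),st['ft_force'].round(1))
    if hit: break
f,_=shot("side","j_s"); cv2.imwrite("pics/j_sc.png",cv2.resize(f[190:350,150:350,::-1],None,fx=4,fy=3.75))
```

```text
Traceback (most recent call last):
AttributeError: 'float' object has no attribute 'round'
```

Run:
```python
from h import *
off=np.load("off.npy")
st=readout.state();print(st['tcp_pos'],st['width'],st['ft_force'].round(1))
for q in (.1,.25,.45):
    hit=env.move_straight(bar(q)+off,max_speed=.06,force_limit=20)
    st=readout.state(); print(q,hit,round(st['t'],2),(st['tcp_pos']-off-bar(q)).round(4),round(st['width'],4),st['ft_force'].round(1))
    if hit: break
f,_=shot("side","j_s"); cv2.imwrite("pics/j_sc.png",cv2.resize(f[190:350,150:350,::-1],None,fx=4,fy=3.75))
```

```text
[0.51827877 0.22228734 0.21343518] 0.014049017932824788 [ 6.6 -0.2 -2.7]
0.1 False 18.2 [ 0.0002 -0.     -0.0005] 0.0142 [ 5.6 -1.2 -2.1]
0.25 False 18.7 [ 0.0001 -0.     -0.0006] 0.0135 [ 7.8  0.2 -3.4]
0.45 False 19.32 [ 0.     -0.0001 -0.0002] 0.014 [ 5.7  0.1 -5.7]
```

View pics/j_sc.png

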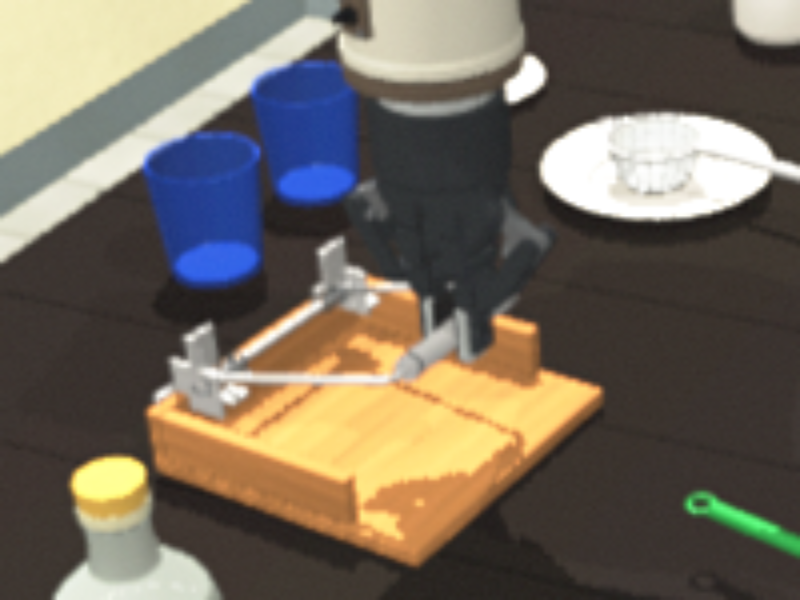

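The arm follows the gripper; the legs are at about 0.45 rad and the forces are low. I continue to the stop.

Run:
```python
from h import *
off=np.load("off.npy")
for q in (.65,.85,1.05,1.25,1.45,1.58,1.64,1.68,1.70,1.72):
    hit=env.move_straight(bar(q)+off,max_speed=.06 if q<1.6 else .02,force_limit=20 if q<1.6 else 10)
    st=readout.state(); F=st['ft_force']; print(q,hit,round(st['t'],2),(st['tcp_pos']-off-bar(q)).round(4),round(st['width'],4),F.round(1))
    if hit: break
    if q>=1.6 and F[:2]@hx< -12: break
f,_=shot("side","k_s"); cv2.imwrite("pics/k_sc.png",cv2.resize(f[170:330,150:350,::-1],None,fx=4,fy=3.75))
f,_=shot("wrist","k_w")
```

```text
0.65 False 19.98 [ 0.     -0.     -0.0001] 0.0136 [ 2.5  0.1 -4.3]
0.85 False 20.6 [-0.     -0.     -0.0001] 0.0137 [-1.1  0.1 -4. ]
1.05 False 21.22 [-0.0003  0.     -0.0003] 0.014 [-3.7  0.3 -0.1]
1.25 False 21.83 [-0.0004  0.0001 -0.0001] 0.0143 [-5.1 -0.6  3.5]
1.45 False 22.45 [-0.0003  0.0001  0.0001] 0.014 [-4.7 -0.2  7. ]
1.58 False 22.9 [-0.0002  0.      0.0003] 0.0135 [-5.  -1.7  7.4]
1.64 False 23.47 [-0.0003  0.0001  0.0003] 0.014 [-5.1 -1.3  7.3]
1.68 False 23.9 [-0.0002  0.0001  0.0004] 0.0136 [-4.  -0.2  7.7]
1.7 True 24.13 [-0.0009  0.0003  0.0004] 0.0136 [-10.   -1.2   8.4]
```

View pics/k_sc.png

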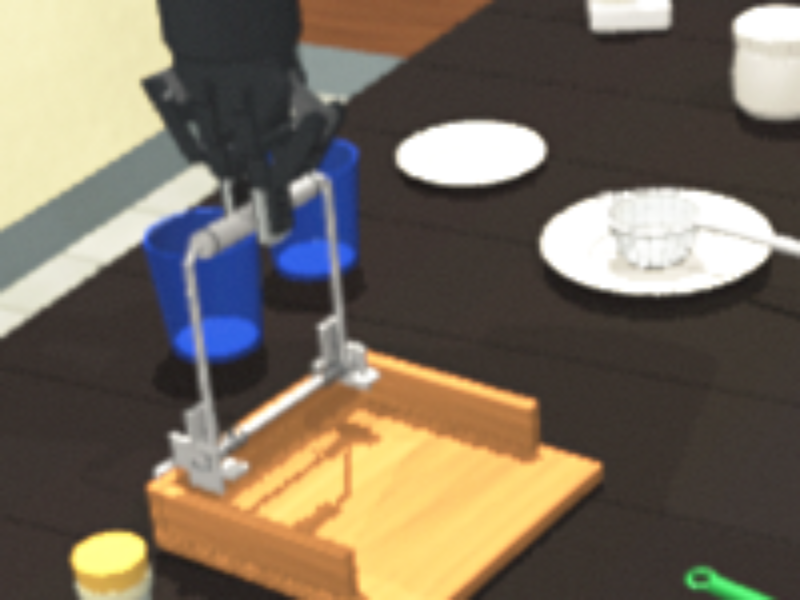

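View pics/k_w.png

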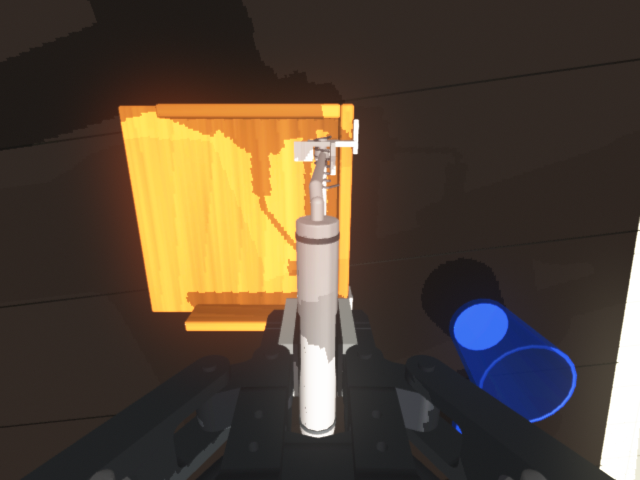

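The arm stands upright at its stop, and the force rises sharply there. I check that the hold is steady and that everything else is where it was.

Run:
```python
from h import *
p=readout.state()['tcp_pos']
env.move_straight([p[0]+.0012*hx[0],p[1]+.0012*hx[1],p[2]],max_speed=.01,force_limit=10)
env.pause(1.0)
for i in range(2):
    st=readout.state(); print(round(st['t'],2),st['tcp_pos'],round(st['width'],4),st['ft_force'].round(1)); env.pause(.3)
f,_=shot("top","l_t")
f0=cv2.imread("pics/a_top.png");
```

```text
25.48 [0.65532912 0.20449107 0.35895279] 0.0142 [-11.8  -0.6   7. ]
25.78 [0.65530875 0.20449683 0.35899915] 0.0137 [-12.1  -0.2   7.6]
```

View pics/l_t.png

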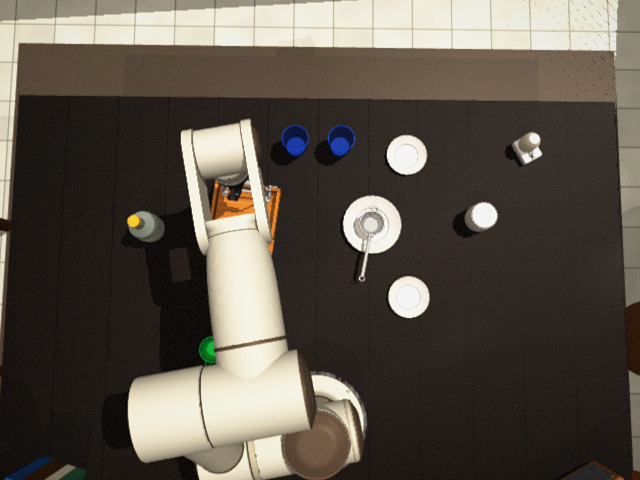

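The top view shows the strainer on the plate at (371,224). The bottle (147,228), jar (481,217) and tumblers (295,140) and (341,140) are where they started. The hold is steady, so I hand in.

Run:
```python
from h import *
env.hand_in()
```

```text
the job is handed in; nothing more can be done
```

The strainer is on the white plate and the gripper is holding the press arm up against its stop. I handed the job in that way at about 26 s of the 58 s.

- **Strainer:** I lifted it out by its handle, set it down on the 170 mm plate and released it. It touched down with a force change of about 1.5 N. In the last overhead picture it stands upright, about 3 mm from the plate's centre.
- **Press arm:** I gripped its roller and swung it up along its arc. At about 1.69 rad on the calculated arc the force rose sharply, and the side picture shows the arm upright. The hold was steady over the last checks, with about 12 N pushing back and the roller still in the grip.
- **Other things:** In the last overhead picture the bottle, jar and both tumblers show no visible shift from the first one.

No check failed. The top and side cameras disagreed by about 5 mm on where the plate's centre is. I went mostly by the top camera, and the wrist view agreed with it to about 2 mm.

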